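# Ready a jar and hold the sprung warmer cover at its mark

## Robot

A 6-joint arm with a two-finger parallel gripper is mounted at the origin on a cart in front of the work surface, level with it; the furniture and walls round the work are solid. World frame = base frame: x ahead of the robot, y to its left, z up, the work surface at z = 0. Lengths are in mm, angles in rad, forces in N, time in s.
With the tool pointing down it reaches from about 325 to 875 mm from the base axis. Payload 4.4 kg.
Tool frame: the origin (TCP) lies on the centre line of the jaws, within the pads' length; the fingertips stand ahead of it and the grasp point (between the pads) lies 6 mm ahead of it (ctrl.tcp_to_tips is the z of the fingertips in the tool frame, in mm); z points along the fingers, y is the line along which they close (so a half turn about z gives the same grasp; the last joint's range is limited). The gripper opens to 85 mm and grips with 20 to 120 N. Pads are 22 mm wide; open, the fingers measure 114 mm over their backs; the gripper's body (76 mm by 85 mm) begins 54 mm behind the grasp point. The pads swing forward as they close: fully open they stand 13 mm farther back than shut.
Start: joints at [1, 0.207, 1.542, -0, 1.393, -0.15], TCP at [234.367, 525.071, 256.282] pointing down, gripper open.
Joint ranges: [-2.73, 2.73], [-0.86, 2.22], [0.23, 2.46], [-1.11, 4.25], [0.08, 2.63], [-2.82, 2.82]. Speed limits (rad/s): [2.79, 2.79, 3.14, 3.14, 3.14, 3.14].

## Interface

Orientations are given as a 3x3 rotation matrix whose columns are the frame's x, y, z axes.
In Python, from plant import ctrl, sensors, optics gives the robot as it stands. Calls block until the motion is done:
- ctrl.move_ptp(position, orientation): joint-space move of the TCP to a pose.
- ctrl.move_l(position, rot=None, vel=150, threshold=None): straight line of the TCP; rot=None keeps the orientation; vel is the mean speed in mm/s. With threshold (N) it stops when the force on the tool has changed by that much, and returns True; else False.
- ctrl.set_joints(angles): joint-space move.
- ctrl.gripper_to(opening, force=None): finger opening in mm; force is the grip in N (None keeps the last); returns when the fingers have stopped.
- ctrl.hold(seconds).
- ctrl.solve_ik(position, orientation): joint angles nearest the present ones, or None.
- sensors.read_state(): the state.
- optics.grab_frame(name): name is "side" or "top"; returns (picture, depth): 480x640x3 uint8, red, green, blue; 480x640 float32, mm along the optical axis (not along the pixel's ray), 0 where there is no reading.
- optics.camera_params(name): a dict with "mtx" (3x3 intrinsics, pixels), "k1" (the pictures are not rectified: a ray, as slopes to the right and down, at radius r is drawn at 1 + k1 r^2 times it, then the intrinsics apply), "R" (3x3) and "t" (3): a world point X has camera coordinates R X + t. Camera axes: x right, y down, z forward; pixel columns grow to the right and rows downward; lengths in mm; the calibration is good to about 2 mm. A picture is of the moment at which its call begins. camera_params takes no time and is no camera call.
A pose or a line that the arm cannot do raises ctrl.MotionError and nothing moves.
- ctrl.finish_job(): hands the job in, once; it reports no verdict.
The state is a dict: "t": time; "q": joint angles; "qvel": joint speeds; "tau": joint torques, N m; "eef_pos": TCP position; "eef_rot": TCP orientation; "force": force on the tool from outside, world axes, zero at the start; "wrist_torque": the same for the moment, N m; "grip_width": finger opening in mm.
Only numpy, scipy, OpenCV 4.12 (cv2) and the standard library are available. Lean on these libraries where they do the work, as an engineer would, in place of code of your own. Each camera call takes 0.05 s, during which the arm holds its last target. There are 200 camera calls.

## Task

Take the small amber jar with the pink cap out of the blue crate, keep it upright and set it down, without dropping it, wholly on the round black pad on the ledge beside the jar warmer, leaving the other things in the crate standing in the crate. Then take the warmer's sprung cover by its black handle, lift it until the cover is in line with the red pointer at its right side (without shifting the pointer), and finish while holding it still there, so that I can load the warmer.

Things in the scene. Friction and masses are not known exactly. Their poses are not given: they have to be found in the camera images.
- amber_jar: the jar to take: small square glass jar of amber contents with a pink cap, loose, about 0.11 kg; body 37 mm along its own x, 46 mm along its own y, 66 mm tall, cap up to 74 mm; origin at the centre of its underside, z up. Starts upright in one of the crate's six places (two across by three along, 80 to 92 mm apart), turned anyhow by up to 35 degrees from the crate's axes
- crate: low open blue plastic crate, fixed, outside 200 mm along its x, 270 mm along its y, 50 mm high, walls and floor 4 mm; origin under its centre. Six small things stand in it, at most 90 mm tall
- salt_shaker: salt shaker with a grey domed top, 44 mm across, 90 mm tall; another thing in the crate, to be left standing there; origin at the centre of its underside, z up
- glue_tub_0: small white tub with orange screw cap, 33 mm across, 72 mm tall; another thing in the crate, to be left standing there; origin at the centre of its underside, z up
- glue_tub_1: small white tub with orange screw cap and a dark label, 33 mm across, 76 mm tall; another thing in the crate, to be left standing there; origin at the centre of its underside, z up
- tape_blue: dark roll of tape lying flat, 53x51 mm, 19 mm tall; another thing in the crate, to be left standing there; origin at the centre of its underside, z up
- ring_cutter_s: round tinned pastry ring, 53 mm across, 42 mm tall; another thing in the crate, to be left standing there; origin at the centre of its underside, z up
- warmer: jar warmer: fixed metal box, 180 mm along its x, 200 mm along its y, 90 mm high with its cover shut; origin under the box's centre, front (knob, lamps) to -x. The cover's hinge line runs along y at x = +90, z = 85 mm (back rim). The pad's ledge stands out 137 mm beyond its left (+y) side, an angle scale (curved steel bar) and the red pointer 27 mm beyond its right side
- pad (a point): centre of the top of the round black rubber pad (104 mm across) on the warmer's ledge, 53 mm above the table; at (0, 172, 53) mm in the warmer's frame. A wall shelf hangs over the back of the table, from x = 595 mm backwards, its underside 693 mm above the table: keep wrists clear of it
- handle (a point): the cover's handle: level black round bar, 12 mm thick, 116 mm long along its y (the warmer's y), a steel arm at each end, its middle free to pinch from above, one finger before and one behind it (38 mm free behind it). Origin mid-bar: at (-138, 0, 105) mm in the warmer's frame when shut, 228 mm before and 20 mm above the hinge line, about which it turns with the cover; its x lies along the cover towards the hinge
- cover (a joint): cover angle, rad: 0 shut (level), grows as its front is lifted, stop at 1.2. A spring and its weight shut it again: about 6 N at the handle to start it, about 9 N at 0.7 rad; let go, it falls shut
- pointer (a joint): angle of the red pointer, in the sense and from the zero of the cover's angle: the cover is in line with the pointer when both are equal. Somewhere between 0.35 and 0.7 rad. Stiff but can be pushed out of place
- pointer_tip (a point): end of the red pointer arm, 155 mm from the hinge line, 123 mm to the right (-y) of the warmer's middle; its x axis lies along the arm, pointing to the hinge
There are look-alikes about, which are no part of the job. What is shaped like the amber_jar but purple or yellow is not meant.

How it is judged:
By the outcome, as a careful person would: the job done as asked, in the order asked, and still so for the second after the job is handed in, while the arm keeps its last pose, push and grip.
It also fails if it takes over 58 s, if anything falls off the work surface, if the arm or the gripper's body presses on something with over 40 N, if the wrist force passes 120 N, or if a joint passes its speed limit or range.

## Working session

There is one attempt and no reset: what is moved stays moved. The work goes in short steps, each a Python script; the robot and the scene stay as the last script left them, time stands still between calls to the robot, and variables do not carry over. Pictures are saved under pics/ and viewed, on a budget of 10 in all, crops included, one or two more only if the job needs it, and the job is handed in when it is done.

```bash
ls; mkdir -p pics
python3 - <<'E'
from plant import ctrl,sensors,optics
import cv2,numpy as np,pickle
print(ctrl.tcp_to_tips, sensors.read_state()['t'])
d={}
for n in("top","side"):
    im,dep=optics.grab_frame(n);d[n]=(im,dep,optics.camera_params(n))
    cv2.imwrite(f"pics/{n}0.png",im[:,:,::-1]);print(d[n][2])
pickle.dump(d,open("d0.pkl","wb"))
E
```

```text
pics
25.0 0.0
{'mtx': array([[568.4689667 ,   0.        , 312.23168332],
       [  0.        , 568.4689667 , 237.59637733],
       [  0.        ,   0.        ,   1.        ]]), 'k1': 0.015176092464023575, 'R': array([[-0.17277342, -0.98491387,  0.0096956 ],
       [-0.85141662,  0.14439173, -0.50422293],
       [ 0.49521619, -0.09537132, -0.8635191 ]]), 't': array([ 296.37688571,  460.32166787, 1829.04617289])}
{'mtx': array([[508.99989672,   0.        , 322.11745916],
       [  0.        , 508.99989672, 242.08681367],
       [  0.        ,   0.        ,   1.        ]]), 'k1': -0.035045251273801266, 'R': array([[-0.99685998, -0.07888888, -0.00683501],
       [-0.03218658,  0.48255261, -0.87527539],
       [ 0.07234775, -0.87230701, -0.48357655]]), 't': array([ 522.75920308,  -17.74661852, 1610.32057081])}
```

View pics/top0.png

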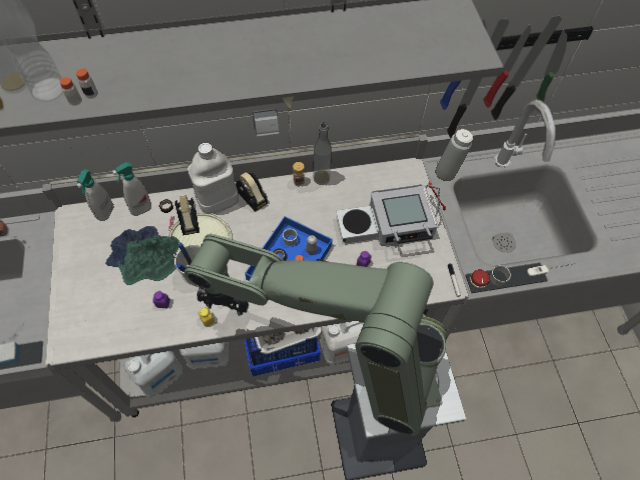

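View pics/side0.png

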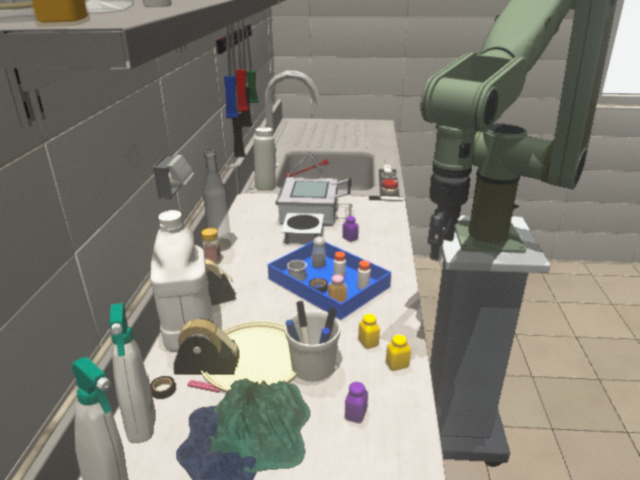

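The top view has the arm hiding the crate around (290,250), with the warmer at (405,215) and the pad at (357,222). In the side view the amber jar with its pink cap is at (338,288), and the warmer is at (310,200). I'll swing the arm aside and look closer.

Run:
```python
from plant import ctrl,sensors,optics
import cv2,numpy as np,pickle
q=list(sensors.read_state()['q']);q[0]=1.6;ctrl.set_joints(q)
d={}
for n in("top","side"):
    im,dep=optics.grab_frame(n);d[n]=(im,dep,optics.camera_params(n))
pickle.dump(d,open("d1.pkl","wb"))
a=d["top"][0][170:300,235:465]; b=d["side"][0][150:320,255:415]
A=cv2.resize(a,None,fx=3.45,fy=3.45,interpolation=cv2.INTER_CUBIC);B=cv2.resize(b,None,fx=3.5,fy=3.5,interpolation=cv2.INTER_CUBIC)
cv2.imwrite("pics/top1.png",A[:,:,::-1]);cv2.imwrite("pics/side1.png",B[:,:,::-1])
print(sensors.read_state()['t'])
```

```text
1.4833
```

View pics/top1.png

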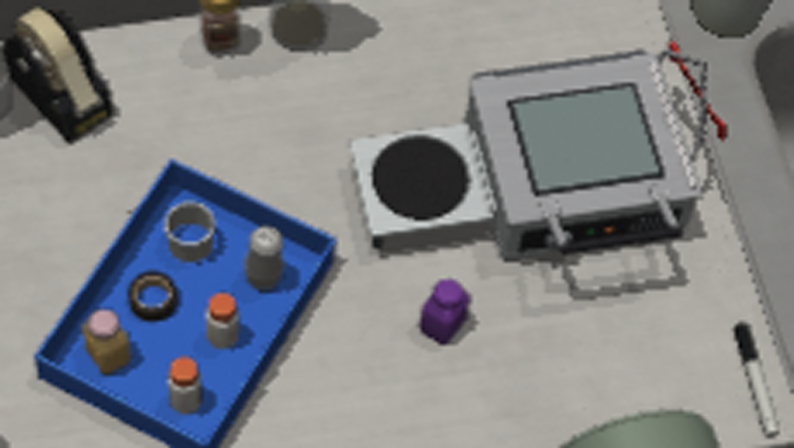

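View pics/side1.png

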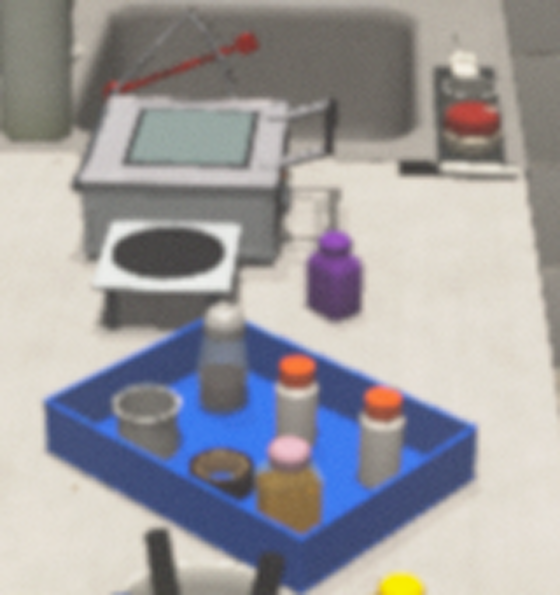

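The jar with the pink cap is at top-crop (105,345), in the crate's left front corner. The pad is at (420,178). The red pointer runs from (675,48) to (722,132). In the side crop the pointer runs from (110,90) to (247,42). I'll measure these next.

```bash
cat > h.py <<'E'
import numpy as np,cv2
def ray(P,uv):
    uv=np.atleast_2d(np.float64(uv)); K=P['mtx']
    d=(uv-[K[0,2],K[1,2]])/[K[0,0],K[1,1]]; s=d.copy()
    for _ in range(10): s=d/(1+P['k1']*(s**2).sum(1,keepdims=True))
    D=np.c_[s,np.ones(len(s))]@P['R']; return -P['R'].T@P['t'],D   # D has unit optical depth
def on_plane(P,uv,n,c):
    o,D=ray(P,uv); n=np.float64(n); return o+D*((c-n@o)/(D@n))[:,None]
def cloud(P,dep):
    v,u=np.nonzero(dep>0); o,D=ray(P,np.c_[u,v]); return np.c_[u,v],o+D*dep[v,u][:,None]
def mask(im,lo,hi,box):
    h=cv2.cvtColor(im,cv2.COLOR_RGB2HSV); m=cv2.inRange(h,np.array(lo),np.array(hi)); k=np.zeros_like(m)
    x0,y0,x1,y1=box; k[y0:y1,x0:x1]=255; return m&k
def cen(m):
    n,l,s,c=cv2.connectedComponentsWithStats(m); i=1+np.argmax(s[1:,4]); return c[i],s[i],l==i
def two(o1,d1,o2,d2):
    A=np.c_[d1,-d2]; t=np.linalg.lstsq(A,o2-o1,rcond=None)[0]; a,b=o1+t[0]*d1,o2+t[1]*d2; return (a+b)/2,np.linalg.norm(a-b)
E
cat > m.py <<'E'
import pickle,sys
from h import *
np.set_printoptions(precision=1,suppress=True)
d=pickle.load(open("d1.pkl","rb"))
B={"top":dict(jar=(255,250,280,282),pad=(338,200,375,240),crate=(235,205,340,310),ptr=(420,175,455,215)),
   "side":dict(jar=(325,270,352,305),pad=(280,210,325,230),crate=(260,235,400,325),ptr=(280,155,335,180))}
C={}
for n in d:
    im,dep,P=d[n]; b=B[n]
    uv,X=cloud(P,dep); col=cv2.cvtColor(im,cv2.COLOR_RGB2HSV)[uv[:,1],uv[:,0]].astype(int); C[n]=(uv,X,col)
    pk=cen(mask(im,(150,40,110),(179,160,255),b['jar']) | mask(im,(0,40,150),(5,110,255),b['jar']))
    print(n,"pink",pk[0],pk[1][4], on_plane(P,pk[0],(0,0,1),73))
    m=mask(im,(0,0,0),(179,110,75),b['pad']); pc=cen(m); e=cv2.fitEllipse(max(cv2.findContours(pc[2].astype(np.uint8),0,1)[0],key=len))
    print(" pad",pc[0],pc[1][4],e[0],on_plane(P,[pc[0],e[0]],(0,0,1),53))
    # crate rim
    r=(col[:,0]>100)&(col[:,0]<128)&(col[:,1]>120)&(X[:,2]>43)&(X[:,2]<56)
    x0,y0,x1,y1=b['crate'];inb=lambda b:(uv[:,0]>=b[0])&(uv[:,0]<b[2])&(uv[:,1]>=b[1])&(uv[:,1]<b[3])
    r&=inb(b['crate']); print(" crate",r.sum(),cv2.minAreaRect(X[r][:,:2].astype(np.float32)))
    t=inb((0,0,640,480))&(abs(X[:,2])<8)&(X[:,0]>350)&(X[:,0]<650)&(abs(X[:,1])<300); print(" table z",np.median(X[t,2]))
    j=inb(b['jar'])&(col[:,1]>50)&(((col[:,0]>=8)&(col[:,0]<28))); 
    print(" jar amber",j.sum(),X[j].mean(0),X[j][:,2].min(),X[j][:,2].max()); 
    rd=inb(b['ptr'])&((col[:,0]<8)|(col[:,0]>172))&(col[:,1]>110); print(" red",rd.sum()); print(X[rd][np.argsort(X[rd][:,2])][::4])
    w=(X[:,2]>84)&(X[:,2]<96)&(col[:,1]<70)&(X[:,0]>350)&(X[:,0]<620)&(X[:,1]<20)&(X[:,1]>-300)
    k=np.zeros((480,640),np.uint8);k[uv[w,1],uv[w,0]]=255;k=cv2.morphologyEx(k,cv2.MORPH_OPEN,np.ones((3,3)));c=cen(k)[2][uv[:,1],uv[:,0]]
    print(" cover",c.sum(),cv2.minAreaRect(X[c][:,:2].astype(np.float32)))
pickle.dump(C,open("c1.pkl","wb"))
E
python3 m.py
```

```text
top pink [264.5 263.3] 46 [[459.5 387.8  73. ]]
 pad [356.2 221.2] 514 (356.2481994628906, 221.1886749267578) [[585.6  36.1  53. ]
 [585.5  36.   53. ]]
 crate 363 ((485.39508056640625, 298.14178466796875), (203.02374267578125, 274.2979431152344), 51.228885650634766)
 table z 2.7600889432666236
 jar amber 140 [459.3 376.6  42.2] 6.297411441185886 74.20121428317088
 red 38
[[ 664.9 -257.7   88.1]
 [ 671.  -261.3   97.8]
 [ 651.  -258.8  100.7]
 [ 635.2 -257.4  104.2]
 [ 608.3 -258.3  116.8]
 [ 562.6 -260.3  131.9]
 [ 554.  -256.2  139.3]
 [ 538.6 -258.3  142.5]
 [ 531.5 -258.9  146.7]
 [ 531.9 -257.7  152.7]]
 cover 54 ((583.5164794921875, -54.20401382446289), (26.57430648803711, 44.393348693847656), 4.448231220245361)
side pink [337.3 278.9] 86 [[455.2 389.5  73. ]]
 pad [302.9 221.6] 260 (302.7379150390625, 221.67039489746094) [[581.3  39.   53. ]
 [581.8  39.3  53. ]]
 crate 437 ((482.7085266113281, 301.40087890625), (205.23150634765625, 274.203857421875), 50.46925354003906)
 table z 1.0227649069119025
 jar amber 250 [454.2 403.3  45.4] 17.660185731661045 69.64972489966328
 red 51
[[ 741.9 -710.   -78.7]
 [ 676.1 -263.6   91.7]
 [ 646.1 -258.8   94.3]
 [ 638.7 -258.7   98.3]
 [ 594.5 -255.5  115.8]
 [ 598.2 -257.   119. ]
 [ 537.4 -261.4  133.8]
 [ 527.  -265.4  136.3]
 [ 530.2 -259.8  138.3]
 [ 544.2 -256.6  139.2]
 [ 533.5 -256.3  143.2]
 [ 537.4 -261.5  145. ]
 [ 529.9 -257.1  150.5]]
 cover 980 ((551.205322265625, -131.81893920898438), (212.19561767578125, 139.33651733398438), 88.08692932128906)
```

```bash
cat > m2.py <<'E'
import pickle
from h import *
np.set_printoptions(precision=1,suppress=True,linewidth=150)
d=pickle.load(open("d1.pkl","rb"));C=pickle.load(open("c1.pkl","rb"))
off={"top":(-2.2,.8,-1.5),"side":(2.1,-.9,0)}
pts=[]
can=np.full((480,780,3),60,np.uint8)
for n in d:
    uv,X,col=C[n];X=X+off[n];b=(np.hypot(X[:,0]-457.3,X[:,1]-388.6)<45)&(X[:,2]>12)&(X[:,2]<72)&(col[:,0]<30)&(col[:,1]>60)
    p=X[b];pts.append(p);rgb=d[n][0][uv[b,1],uv[b,0]]
    for q,c in zip(p,rgb): cv2.circle(can,(int(190+(q[0]-457.3)*5+(390 if n=="side" else 0)),int(240-(q[1]-388.6)*5)),3,tuple(int(v) for v in c[::-1]),-1)
    w=(X[:,0]>430)&(X[:,0]<465)&(abs(X[:,1]+135)<75)&(X[:,2]>85)&(X[:,2]<125)
    print(n,len(p),"handle pts",w.sum());print(np.c_[X[w],col[w][:,2]][::3])
    k=(X[:,2]>80)&(X[:,2]<97)&(col[:,0]>70)&(col[:,0]<100)&(col[:,1]>25)&(X[:,0]>450)&(X[:,0]<690)&(X[:,1]<-20)&(X[:,1]>-260)
    print("glass",k.sum(),cv2.minAreaRect(X[k][:,:2].astype(np.float32)),X[k].mean(0))
cv2.imwrite("pics/jarxy.png",can)
P=np.vstack(pts)
for a in range(0,90,6):
    r=np.deg2rad(a);x=P[:,0]*np.cos(r)+P[:,1]*np.sin(r);y=-P[:,0]*np.sin(r)+P[:,1]*np.cos(r)
    print(a,np.ptp(np.percentile(x,(3,97))).round(1),np.ptp(np.percentile(y,(3,97))).round(1))
E
python3 m2.py
```

```text
top 103 handle pts 139
[[ 463.5 -188.4  109.5  138. ]
 [ 461.8 -192.5  104.3  146. ]
 [ 456.5 -190.5  107.   138. ]
 [ 453.4 -189.9  105.4   79. ]
 [ 446.2 -167.8  117.    30. ]
 [ 444.5 -178.1  116.8   32. ]
 [ 450.  -193.   103.4   46. ]
 [ 461.9  -80.5  108.5  109. ]
 [ 447.2 -150.9  113.2   29. ]
 [ 448.8 -163.2  107.    33. ]
 [ 444.2 -171.7  112.3   40. ]
 [ 445.2 -183.7  107.3   34. ]
 [ 441.5 -192.6  111.    30. ]
 [ 464.9  -79.4   96.9  147. ]
 [ 448.6 -126.7  110.9   29. ]
 [ 446.5 -136.7  111.6   32. ]
 [ 448.3 -149.1  105.    39. ]
 [ 440.7 -155.7  116.    36. ]
 [ 446.2 -174.3  101.4   31. ]
 [ 443.4 -183.9  103.2   26. ]
 [ 441.6 -194.2  103.4   31. ]
 [ 448.6  -75.7  118.7  136. ]
 [ 446.2 -104.   114.7   32. ]
 [ 449.6 -117.2  105.1   33. ]
 [ 446.4 -126.6  107.9   39. ]
 [ 448.1 -138.9  101.4   34. ]
 [ 438.8 -144.6  115.5   29. ]
 [ 440.7 -157.1  108.7   25. ]
 [ 441.7 -169.   103.6   24. ]
 [ 453.5  -75.5  103.6  122. ]
 [ 452.6  -86.2  102.    34. ]
 [ 443.6  -92.6  115.5   38. ]
 [ 450.8 -107.7   98.9   39. ]
 [ 445.4 -116.   105.6   33. ]
 [ 440.3 -124.3  112.  
[... 1038 characters left out ...]
 [ 441.6 -104.4  110.4  104. ]
 [ 441.5 -101.   108.3  109. ]
 [ 441.3  -96.6  106.6  124. ]
 [ 441.   -85.8  107.7  131. ]
 [ 444.   -77.3  107.7   88. ]
 [ 460.4  -83.5  101.   168. ]
 [ 450.3  -73.5  105.6  127. ]
 [ 440.5  -71.7  106.7  137. ]
 [ 456.6  -68.   104.3  145. ]
 [ 447.   -72.3  102.7  138. ]
 [ 463.1  -69.2  100.1  151. ]
 [ 453.7  -79.4   95.9  169. ]]
glass 30 ((577.1278076171875, -137.27761840820312), (87.44308471679688, 100.82295989990234), 2.491248846054077) [ 577.3 -122.9   90.9]
0 43.6 37.8
6 44.3 34.7
12 46.3 32.0
18 46.9 29.9
24 47.4 28.8
30 47.8 27.7
36 48.2 27.2
42 48.3 28.9
48 48.2 30.8
54 48.3 33.6
60 47.6 36.5
66 46.0 38.9
72 44.1 40.9
78 42.5 42.2
84 40.3 43.0
```

View pics/jarxy.png

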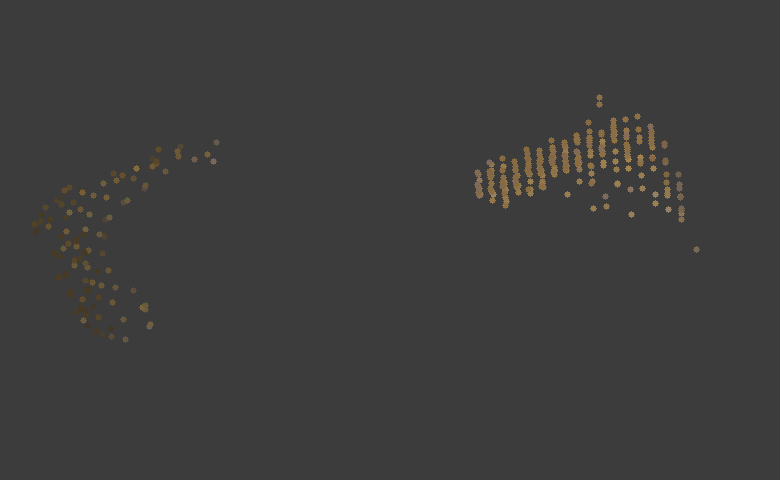

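The cloud plot shows two faces of the jar meeting at about 90°, with its long side (46 mm) running at about 25°. The 37 mm grip axis is therefore near 115°. The cap centre is about (457,389). I'll fit the pointer angle and pick the jar.

```bash
cat > g.py <<'E'
import numpy as np
def down(deg,tilt=0.):
    # tool z down, y (closing) along deg in the xy plane
    r=np.deg2rad(deg);y=np.array([np.cos(r),np.sin(r),0]);z=np.array([0,0,-1.]);return np.c_[np.cross(y,z),y,z]
E
python3 - <<'E'
import pickle
from h import *
from g import *
d=pickle.load(open("d1.pkl","rb"))
for n,b in (("top",(420,175,455,215)),("side",(280,155,335,180))):
    im,_,P=d[n]; m=mask(im,(0,110,60),(8,255,255),b)|mask(im,(172,110,60),(179,255,255),b)
    v,u=np.nonzero(m)
    for th in (0,1.,2.):
        r=np.deg2rad(th);R=np.array([[np.cos(r),-np.sin(r)],[np.sin(r),np.cos(r)]]);c=np.array([583.5,37.5])-R@[0,172]
        X=on_plane(P,np.c_[u,v],[*R[:,1],0],R[:,1]@c-123); q=np.c_[(X[:,:2]-c)@R[:,0]-90,X[:,2]-85]
        rr=np.hypot(*q.T);l=cv2.fitLine(q.astype(np.float32),cv2.DIST_HUBER,0,.01,.01).ravel()
        end=q[rr>145].mean(0); print(n,th,len(u),"line",l,np.arctan2(-l[1],l[0]),"rmax",rr.max(),"tipang",np.arctan2(end[1],-end[0]))
from plant import ctrl,sensors
p=[457.3,388.6]
for a in (115,-65):
    print(a,ctrl.solve_ik([*p,58],down(a)))
a=min((115,-65),key=lambda a:abs(ctrl.solve_ik([*p,58],down(a))[5]))
ctrl.gripper_to(60,30)
ctrl.move_ptp([*p,180],down(a)); 
f=ctrl.move_l([*p,60],vel=120,threshold=8)
s=sensors.read_state();print(a,f,s['eef_pos'],s['force'],s['t'])
if not f:
    ctrl.gripper_to(0,30); s=sensors.read_state(); print(s['grip_width'],s['force'],s['eef_pos'])
E
```

```text
top 0 35 line [  0.9332312   -0.35927644 -78.39362     39.858288  ] 0.36749247 rmax 159.84278046485372 tipang 0.43648479930682016
top 1.0 35 line [  0.943577    -0.33115315 -83.81113     40.257812  ] 0.33752543 rmax 162.25600993388915 tipang 0.413251087864168
top 2.0 35 line [  0.95330936  -0.3019954  -89.07583     40.41615   ] 0.3067851 rmax 164.6960047484533 tipang 0.39028136188873147
side 0 54 line [  0.9259005   -0.37776747 -90.48392     38.245354  ] 0.38738394 rmax 160.97655843202097 tipang 0.39540062611099863
side 1.0 54 line [  0.9277973   -0.37308457 -95.63153     38.226982  ] 0.38233143 rmax 165.48687706352428 tipang 0.3806053042203878
side 2.0 54 line [   0.9297172    -0.36827427 -100.77289      38.174927  ] 0.37715214 rmax 170.0314952939281 tipang 0.36683742341855835
115 [ 5.60222079e-01  4.85748523e-01  1.62109683e+00 -4.44089210e-16
  1.03474730e+00 -1.44690656e+00]
-65 [ 5.60222079e-01  4.85748523e-01  1.62109683e+00 -4.44089210e-16
  1.03474730e+00  1.69468609e+00]
115 False [458.08486847 389.10956116  61.02564084] [-0.72040173 -0.93951285  0.50474324] 5.1333
36.798147654380685 [-0.17368791 -0.10965334  4.59846484] [458.14168419 389.1138727   61.22703899]
```

Run:
```python
from h import *
from g import *
from plant import ctrl,sensors,optics
import pickle
s=sensors.read_state();p=s['eef_pos']
ctrl.move_l([p[0],p[1],195],vel=120); print(sensors.read_state()['grip_width'],sensors.read_state()['force'])
T=[583.5,37.5]
a=min((1,181),key=lambda a:abs(ctrl.solve_ik([*T,111],down(a))[5]))
ctrl.move_l([*T,195],rot=down(a),vel=200)
ctrl.move_l([*T,120],vel=100)
f=ctrl.move_l([*T,106],vel=20,threshold=4); s=sensors.read_state();print(a,f,s['eef_pos'],s['force'],s['grip_width'],s['t'])
ctrl.gripper_to(62); ctrl.hold(.2)
ctrl.move_l([*T,215],vel=120)
ctrl.gripper_to(50)
# go above the handle, look at the pad
ctrl.move_ptp([446,-135.5,200],down(a))
d={}
for n in("top","side"):
    im,dep=optics.grab_frame(n);d[n]=(im,dep,optics.camera_params(n))
pickle.dump(d,open("d2.pkl","wb"))
A=cv2.resize(d["side"][0][140:320,250:410],None,fx=3.3,fy=3.3,interpolation=cv2.INTER_CUBIC)
cv2.imwrite("pics/p2.png",A[:,:,::-1]);s=sensors.read_state();print(s['t'],s['q'],s['force'])
```

```text
36.81505097572716 [-0.22172715  0.42653068 -1.3986256 ]Traceback (most recent call last):
  File "<stdin>", line 8, in <module>
  File "<stdin>", line 8, in <lambda>
TypeError: 'NoneType' object is not subscriptable
```

```bash
cat > s.py <<'E'
from h import *
from g import *
from plant import ctrl,sensors,optics
import pickle
T=[583.5,37.5]
qs={a:ctrl.solve_ik([*T,111],down(a)) for a in (1,-179,181)}; print(qs)
a=[k for k in qs if qs[k] is not None][0]
hq=ctrl.solve_ik([446,-135.5,99],down(a)); print("handle",hq)
ctrl.move_ptp([*T,195],down(a))
ctrl.move_l([*T,120],vel=100)
f=ctrl.move_l([*T,106],vel=20,threshold=4); s=sensors.read_state();print(a,f,s['eef_pos'],s['force'],s['grip_width'],s['t'])
ctrl.gripper_to(62); ctrl.hold(.2)
ctrl.move_l([*T,215],vel=120)
ctrl.gripper_to(50)
ctrl.move_l([446,-135.5,200],vel=150)
d={}
for n in("top","side"):
    im,dep=optics.grab_frame(n);d[n]=(im,dep,optics.camera_params(n))
pickle.dump(d,open("d2.pkl","wb"))
A=cv2.resize(d["side"][0][140:320,250:410],None,fx=3.3,fy=3.3,interpolation=cv2.INTER_CUBIC)
cv2.imwrite("pics/p2.png",A[:,:,::-1]);s=sensors.read_state();print(s['t'],s['q'],s['force'])
E
python3 s.py
```

```text
{1: array([-8.37853079e-02,  3.82742863e-01,  1.63985706e+00, -4.44089210e-16,
        1.11899273e+00, -1.01238600e-01]), -179: None, 181: None}
handle [-4.80947983e-01  1.78047883e-01  1.94049438e+00 -4.44089210e-16
  1.02305039e+00 -4.98401276e-01]
1 True [583.56924665  37.44574267 110.17396479] [-0.54789389 -0.34682197  4.54567355] 36.803267578252445 9.5583
13.1583 [-4.79289248e-01  3.13645565e-02  1.85938562e+00 -8.08401492e-04
  1.25282698e+00 -4.97400722e-01] [ 0.43972387 -0.85107156  0.42984606]
```

View pics/p2.png

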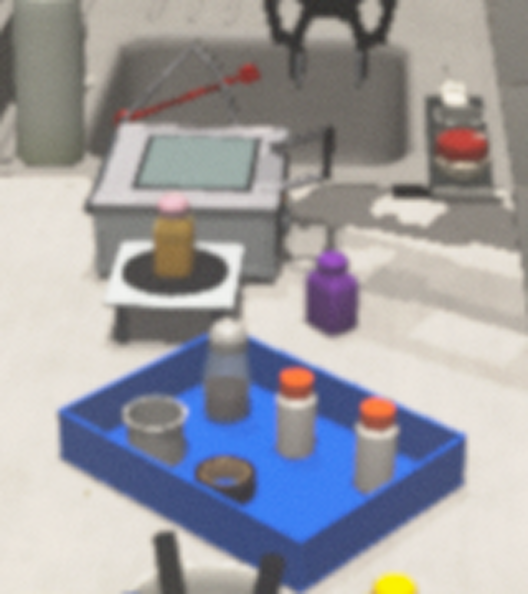

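Picture: the jar stands upright in the middle of the pad (173,240), and the other five things are still standing in the crate. Next I'll triangulate the pointer tip and check reach along the lifting arc.

```bash
cat > arc.py <<'E'
import numpy as np
from g import *
Y=np.deg2rad(1.)
Rz=np.array([[np.cos(Y),-np.sin(Y),0],[np.sin(Y),np.cos(Y),0],[0,0,1]])
def Ry(a): return np.array([[np.cos(a),0,np.sin(a)],[0,1,0],[-np.sin(a),0,np.cos(a)]])
def pose(bar0,a,k=1.):   # TCP pose holding the bar with the cover at a, tool tilted by k*a
    hinge=bar0+Rz@[228,0,-20]
    b=hinge+Rz@Ry(a)@[-228,0,20]; R=Rz@Ry(k*a)@Rz.T@down(1); return b-6*R[:,2],R
E
python3 - <<'E'
from h import *
from arc import *
import pickle
from plant import ctrl
np.set_printoptions(precision=2,suppress=True)
for f in ("d1.pkl","d2.pkl"):
    d=pickle.load(open(f,"rb"));o={}
    for n,b in (("top",(420,175,455,215)),("side",(280,155,335,180))):
        im,dep,P=d[n];m=mask(im,(0,110,60),(8,255,255),b)|mask(im,(172,110,60),(179,255,255),b)
        v,u=np.nonzero(m); t=np.c_[u,v]
        e=t[v>=v.max()-5] if n=="top" else t[u>=u.max()-5]
        o[n]=ray(P,e.mean(0)); print(f,n,len(u),e.mean(0),len(e),t.min(0),t.max(0))
        k=t[np.argsort(-v if n=="top" else -u)]; print(k[:14].tolist())
    X,g=two(o["top"][0],o["top"][1][0],o["side"][0],o["side"][1][0]); print("tip blob",X,g)
bar0=np.array([446,-135.5,105.])
for k in (0,.5,1):
    print(k,[ctrl.solve_ik(*pose(bar0,a,k)) is not None for a in (0,.1,.2,.3,.4,.5)])
E
```

```text
d1.pkl top 35 [443.45 206.91] 11 [429 182] [444 210]
[[444, 210], [444, 209], [443, 208], [444, 208], [444, 207], [443, 207], [444, 206], [443, 206], [443, 205], [442, 205], [444, 205], [441, 204], [443, 204], [442, 204]]
d1.pkl side 54 [324.69 161.96] 26 [285 160] [327 175]
[[327, 160], [327, 161], [327, 162], [327, 163], [326, 161], [326, 162], [326, 163], [326, 160], [326, 164], [325, 162], [325, 161], [325, 164], [325, 163], [325, 160]]
tip blob [ 536.16 -258.98  143.42] 3.469960198609844Traceback (most recent call last):
  File "<stdin>", line 11, in <module>
    return umr_maximum(a, axis, None, out, keepdims, initial, where)
ValueError: zero-size array to reduction operation maximum which has no identity
```

```bash
cat > l.py <<'E'
from h import *
from arc import *
import pickle
from plant import ctrl,sensors,optics
np.set_printoptions(precision=3,suppress=True)
bar0=np.array([446,-135.5,105.])
ok={k:all(ctrl.solve_ik(*pose(bar0,a,k)) is not None for a in (0,.1,.2,.3,.4,.45)) for k in (0,.5,1)};print(ok)
k=[x for x in (1,.5,0) if ok[x]][0]
ctrl.gripper_to(36,60)
p,R=pose(bar0,0)
f=ctrl.move_l(p,rot=R,vel=100,threshold=8); s=sensors.read_state();print(f,s['eef_pos'],s['force'])
if f: raise SystemExit
ctrl.gripper_to(0,60); s=sensors.read_state();print("w",s['grip_width'],s['eef_pos'],s['force'],s['t'])
if not 9<s['grip_width']<15: raise SystemExit
for a in (.08,.16,.24,.33):
    p,R=pose(bar0,a,k); ctrl.move_l(p,rot=R,vel=60); s=sensors.read_state();print(a,s['eef_pos']-p,s['force'],s['grip_width'],s['t'])
d={}
for n in("top","side"):
    im,dep=optics.grab_frame(n);d[n]=(im,dep,optics.camera_params(n))
pickle.dump(d,open("d3.pkl","wb"))
A=cv2.resize(d["side"][0][130:235,265:365],None,fx=5.5,fy=5.5,interpolation=cv2.INTER_CUBIC)
B=cv2.resize(d["top"][0][160:260,330:470],None,fx=4,fy=4,interpolation=cv2.INTER_CUBIC)
cv2.imwrite("pics/p3.png",A[:,:,::-1]);cv2.imwrite("pics/p3t.png",B[:,:,::-1])
E
python3 l.py
```

```text
{0: True, 0.5: True, 1: True}
False [ 446.608 -135.797  111.638] [ 0.574 -1.022 -0.361]
w 10.179985172267155 [ 445.68  -135.8    111.623] [-3.712 -1.19   5.701] 14.8417
0.08 [-0.577 -0.284 -1.068] [-1.557 -3.758 -5.612] 10.33638214104357 15.3
0.16 [-0.59  -0.335 -0.734] [-2.513 -4.553 -4.843] 9.892435220736347 15.7583
0.24 [-0.708 -0.425 -0.871] [-3.098 -4.179 -3.834] 10.15561137281715 16.2167
0.33 [-0.844 -0.544 -0.991] [-3.944 -4.979 -5.032] 10.449108644545484 16.7083
```

View pics/p3.png

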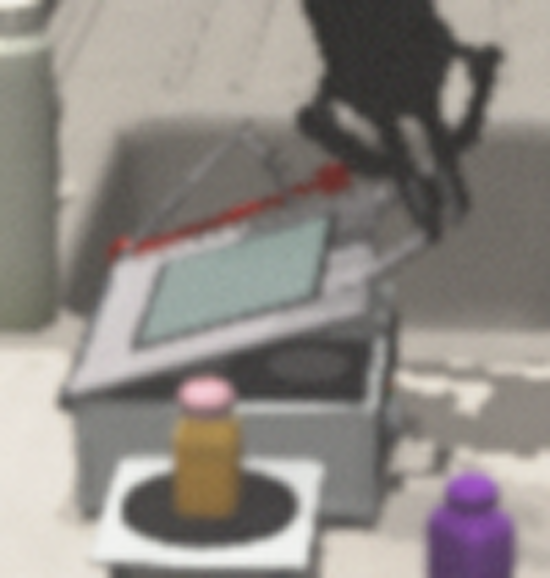

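The side view shows the cover lifted by the gripped handle, just below the red pointer, which runs (115,250) to (340,178). The jar is still upright on the pad. I'll measure the cover angle from depth and compare it with the pointer.

```bash
cat > c.py <<'E'
import pickle,sys
from h import *
np.set_printoptions(precision=3,suppress=True)
y=np.deg2rad(1.);ex=np.array([np.cos(y),np.sin(y)])
H=np.array([675.5,-134.5+1.5])
def W(X): r=X[:,:2]-H; return np.c_[r@ex,r@[-ex[1],ex[0]],X[:,2]-85]
for f in sys.argv[1:]:
    d=pickle.load(open(f,"rb"))
    for n in ("side","top"):
        im,dep,P=d[n];uv,X=cloud(P,dep);q=W(X);c=cv2.cvtColor(im,cv2.COLOR_RGB2HSV)[uv[:,1],uv[:,0]].astype(int)
        g=(c[:,0]>70)&(c[:,0]<100)&(c[:,1]>25)&(q[:,0]>-170)&(q[:,0]<0)&(abs(q[:,1])<75)&(q[:,2]>-5)&(q[:,2]<120)
        Q=q[g]
        for _ in range(4):
            A=np.c_[Q[:,:2],np.ones(len(Q))];s=np.linalg.lstsq(A,Q[:,2],rcond=None)[0];e=abs(A@s-Q[:,2]);Q=Q[e<max(3,2*np.median(e))]
        print(f,n,"glass",g.sum(),"cover ang",-np.arctan(s[0]),"yslope",s[1],"offset at hinge",s[2],"ang about hinge",np.median(np.arctan2(Q[:,2]-5*0,-Q[:,0])))
        r=((c[:,0]<8)|(c[:,0]>172))&(c[:,1]>110)&(abs(q[:,1]+123)<15)&(q[:,0]>-170)&(q[:,0]<10)&(q[:,2]>-5)&(q[:,2]<130)
        if r.sum()<8: print("no red",r.sum()); continue
        # ray/plane version
        n3=np.array([-ex[1],ex[0],0]); Z=W(on_plane(P,uv[r],n3,n3[:2]@H-123))
        for nm,Z in (("cloud",q[r]),("plane",Z)):
            l=cv2.fitLine(np.float32(Z[:,[0,2]]),cv2.DIST_HUBER,0,.01,.01).ravel();a=np.arctan(-l[1]/l[0])
            t=Z[np.hypot(Z[:,0],Z[:,2])>140]
            print("  red",nm,r.sum(),"line ang",a,"z at hinge",l[3]-l[2]*l[1]/l[0],"tip",t.mean(0),np.arctan2(t[:,2].mean(),-t[:,0].mean()), "thru hinge",np.arctan(-(Z[:,0]@Z[:,2])/(Z[:,0]@Z[:,0])))
E
python3 c.py d1.pkl d2.pkl d3.pkl
```

```text
d1.pkl side glass 30 cover ang -0.0011660676250447497 yslope 0.009214742916863305 offset at hinge 5.91414261468166 ang about hinge 0.05793059861957359
  red cloud 49 line ang 0.38906 z at hinge -0.86582184 tip [-142.776 -121.879   57.198] 0.38103280219537883 thru hinge 0.3804402158031561
  red plane 49 line ang 0.38372558 z at hinge -0.31711578 tip [-142.71  -123.      56.789] 0.37872269079480725 thru hinge 0.37840870080312816
d1.pkl top glass 607 cover ang 0.021456327594721828 yslope 0.008824453796693943 offset at hinge 7.200406917865767 ang about hinge 0.10106360974301166
  red cloud 38 line ang 0.367286 z at hinge 5.5615005 tip [-140.325 -123.253   60.289] 0.40579450268682843 thru hinge 0.41110737624624155
  red plane 38 line ang 0.33784378 z at hinge 11.03141 tip [-140.699 -123.      60.906] 0.4085275271711264 thru hinge 0.4184147131696399
d2.pkl side glass 20 cover ang 0.011026396742160586 yslope -0.010020391933129424 offset at hinge 5.053298645490856 ang about hinge 0.058711845136471985
  red cloud 52 line ang 0.3737146 z at hinge 0.42490387 tip [-142.808 -121.311   57.404] 0.3
[... 229 characters left out ...]
5401853770234 yslope 0.03661628088285934 offset at hinge 8.091819372344382 ang about hinge 0.12142629620065407
no red 0
d3.pkl side glass 25 cover ang 0.33285263242457797 yslope 0.020619949670513782 offset at hinge 3.61418359674276 ang about hinge 0.3564999053138901
  red cloud 41 line ang 0.3862138 z at hinge -0.22304153 tip [-143.796 -121.769   58.387] 0.38570376434520154 thru hinge 0.3841529441268213
  red plane 41 line ang 0.3707897 z at hinge 1.6018143 tip [-143.725 -123.      57.938] 0.38318832254675167 thru hinge 0.3823904957484503
d3.pkl top glass 1 cover ang 0.5601105196363358 yslope 0.15708056395595932 offset at hinge 0.012841539239831343 ang about hinge 0.5880346319152857
no red 0
```

```bash
sed -i 's/(c\[:,0\]>70)&(c\[:,0\]<100)&(c\[:,1\]>25)/(c[:,0]>60)\&(c[:,0]<105)\&(c[:,1]>12)\&(c[:,2]>90)/' c.py
cat > l2.py <<'E'
import sys
from h import *
from arc import *
import pickle
from plant import ctrl,sensors,optics
np.set_printoptions(precision=3,suppress=True)
bar0=np.array([446,-135.5,105.]); a=float(sys.argv[1])
p,R=pose(bar0,a,1); ctrl.move_l(p,rot=R,vel=30); ctrl.hold(.4); s=sensors.read_state()
# cover angle from the held bar
hinge=np.array([445.7,-135.8,105])+Rz@[228,0,-20]; b=s['eef_pos']+6*s['eef_rot'][:,2]-[0,0,.6]; v=Rz.T@(b-hinge)
print(a,s['eef_pos']-p,s['force'],s['grip_width'],s['t'],"kin angle",np.arctan2(v[2],-v[0])-np.arctan2(20,228),"radius",np.hypot(v[0],v[2]),np.hypot(228,20))
d={}
for n in("top","side"):
    im,dep=optics.grab_frame(n);d[n]=(im,dep,optics.camera_params(n))
pickle.dump(d,open(sys.argv[2]+".pkl","wb"))
A=cv2.resize(d["side"][0][130:235,265:365],None,fx=5.5,fy=5.5,interpolation=cv2.INTER_CUBIC)
cv2.imwrite(f"pics/{sys.argv[2]}.png",A[:,:,::-1])
E
python3 l2.py .39 d4; python3 c.py d1.pkl d3.pkl d4.pkl | grep -v "d. top"
```

```text
0.39 [-1.012 -0.666 -1.161] [-4.29  -4.546 -5.464] 10.239326954318164 17.8167 kin angle 0.3817161994549943 radius 228.721212754081 228.87551201471948
d1.pkl side glass 472 cover ang -0.0017010843773195487 yslope 0.00021394310571665187 offset at hinge 6.132440749317213 ang about hinge 0.05846139119659041
  red cloud 49 line ang 0.38906 z at hinge -0.86582184 tip [-142.776 -121.879   57.198] 0.38103280219537883 thru hinge 0.3804402158031561
  red plane 49 line ang 0.38372558 z at hinge -0.31711578 tip [-142.71  -123.      56.789] 0.37872269079480725 thru hinge 0.37840870080312816
d1.pkl top glass 892 cover ang 0.02096075248271803 yslope 0.0054123950652331665 offset at hinge 7.1016984913757915 ang about hinge 0.09295762238636586
  red cloud 38 line ang 0.367286 z at hinge 5.5615005 tip [-140.325 -123.253   60.289] 0.40579450268682843 thru hinge 0.41110737624624155
  red plane 38 line ang 0.33784378 z at hinge 11.03141 tip [-140.699 -123.      60.906] 0.4085275271711264 thru hinge 0.4184147131696399
d3.pkl side glass 395 cover ang 0.3217237780473239 yslope 0.01332483764751835 offset at h
[... 372 characters left out ...]
531982208474 yslope 0.0068387551044355455 offset at hinge 18.262507376656945 ang about hinge 0.5498754075976782
no red 0
d4.pkl side glass 390 cover ang 0.38235612336184116 yslope 0.00988833038364234 offset at hinge 4.355349913366387 ang about hinge 0.42319714524083374
  red cloud 14 line ang 0.3689443 z at hinge 4.877514 tip [-142.261 -123.532   60.955] 0.4048107663148776 thru hinge 0.4036770630321354
  red plane 14 line ang 0.35978094 z at hinge 7.0096855 tip [-142.286 -123.      61.144] 0.40586502156008025 thru hinge 0.40526860396302866
d4.pkl top glass 1 cover ang 0.01197119692026958 yslope 0.47768117436746377 offset at hinge 0.01796879635547936 ang about hinge 1.518484576842784
no red 0
```

View pics/d4.png

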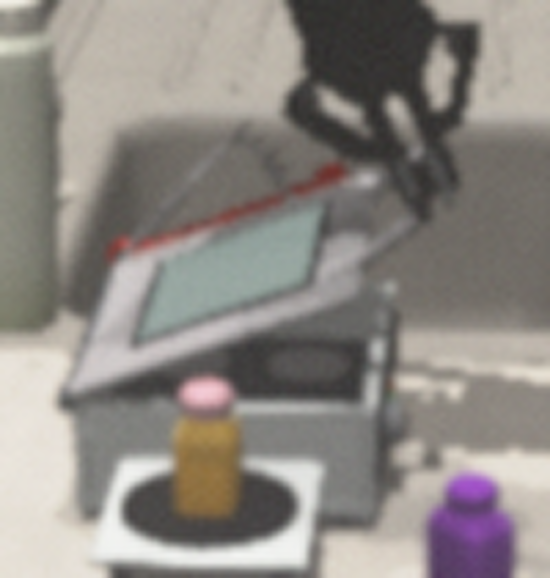

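The cover lies along the red pointer, whose tip is still at (335,175). Kinematics and the depth plane both give a cover angle of 0.382, and my pointer estimates centre on about 0.386. I'll nudge it up by 0.004 and hand in.

```bash
python3 l2.py .394 d5; python3 c.py d5.pkl | head -3
python3 - <<'E'
from plant import ctrl,sensors
ctrl.hold(.5);s=sensors.read_state();print(s['t'],abs(s['qvel']).max(),s['grip_width'],s['force']);ctrl.finish_job()
E
```

```text
0.394 [-1.023 -0.682 -1.181] [-4.198 -4.952 -4.859] 10.110149121851837 18.5667 kin angle 0.3856175582827333 radius 228.71445884661844 228.87551201471948
d5.pkl side glass 385 cover ang 0.3824417224426456 yslope 0.012922631991042266 offset at hinge 4.680721313670101 ang about hinge 0.42578023404298493
  red cloud 11 line ang 0.38287377 z at hinge 6.160187 tip [-141.618 -119.306   62.927] 0.4181426409226194 thru hinge 0.4184762003649433
  red plane 11 line ang 0.3703437 z at hinge 7.273674 tip [-141.4   -123.      61.596] 0.4108303047814384 thru hinge 0.4112078107973642
19.1667 0.00229042650413192 9.673341601022951 [-4.31081966 -5.06140857 -5.8445573 ]
the job is handed in; nothing more can be done
```

I moved the amber jar from the crate to the middle of the black pad, then lifted the warmer's cover by its handle. The job was handed in at 19.2 s with the gripper holding the cover still.

- **Jar:** in the pictures after placing, it stands upright in the middle of the pad. The other five things are still standing in the crate.
- **Cover:** the angle works out at 0.386 rad from the gripped handle's position and 0.382 rad from a plane fitted to the depth image.
- **Pointer:** I put it at about 0.386 rad, give or take 0.01.
    - **Raw readings:** these ranged from about 0.37 to 0.39 in the side camera. In the top camera they ran from about 0.34 (line fit) to 0.42 (tip direction). The cameras disagree by about 4 mm, and correcting for that brought them to about 0.385–0.39.
    - **Last check:** the raised cover hid most of the pointer, and the few red pixels left read 0.37–0.42. I gave that little weight. The pointer showed no sign of having moved in the last picture I viewed, taken just before the final 0.004 rad lift, and nothing came near it.
- **Grip:** the fingers read about 10 mm on the 12 mm handle bar. I can't explain the difference, but the bar didn't slip.

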